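# Nest angle brackets on the saddle jig under its keeper

### The job

Fit the red T-handle fully down on the square shaft of the jig and turn the yellow keeper arm well clear of the saddle. Then nest all the green angle brackets on the saddle, one over another with their legs aligned and their ends flush and centred on the saddle, and turn the keeper all the way back over the stack with the handle. Last, lift the handle off and stand it upright on the bench beside the jig; do not tip over the oil bottle.

Things in the scene. Friction and masses are not known exactly. Their poses are not given: they have to be found in the camera images.
- bracket_a_mid (a point): green painted angle bracket (three or four alike, any other absent): equal angle, 45 mm legs 6 mm thick, 60 mm long, standing like a roof, apex line up, 36 mm high, 64 mm wide over its lower edges. Point: its centre, 18 mm below the outer apex line. x along its length, z up. Nested over another it sits 8.5 mm higher. 120 g. Can be gripped by its end faces (60 mm apart) close under the apex.
- bracket_b_mid (a point): green painted angle bracket (three or four alike, any other absent): equal angle, 45 mm legs 6 mm thick, 60 mm long, standing like a roof, apex line up, 36 mm high, 64 mm wide over its lower edges. Point: its centre, 18 mm below the outer apex line. x along its length, z up. Nested over another it sits 8.5 mm higher. 120 g. Can be gripped by its end faces (60 mm apart) close under the apex.
- bracket_c_mid (a point): green painted angle bracket (three or four alike, any other absent): equal angle, 45 mm legs 6 mm thick, 60 mm long, standing like a roof, apex line up, 36 mm high, 64 mm wide over its lower edges. Point: its centre, 18 mm below the outer apex line. x along its length, z up. Nested over another it sits 8.5 mm higher. 120 g. Can be gripped by its end faces (60 mm apart) close under the apex.
- bracket_d_mid (a point): green painted angle bracket (three or four alike, any other absent): equal angle, 45 mm legs 6 mm thick, 60 mm long, standing like a roof, apex line up, 36 mm high, 64 mm wide over its lower edges. Point: its centre, 18 mm below the outer apex line. x along its length, z up. Nested over another it sits 8.5 mm higher. 120 g. Can be gripped by its end faces (60 mm apart) close under the apex.
- handle_mid (a point): red T-handle, 62 mm high, 200 g, standing on its hub. Point: its centre, 31 mm above the underside. z up, x along the black cross bar (90 long, 16 wide, 16 mm high, its middle 54 mm above the underside, on a 14 mm neck). Hub 38 mm square, 30 mm high; square bore 20.5 mm wide, 26 mm deep, open below, sides parallel to x and y (fits the shaft four ways).
- shaft_seat (a point): foot of the jig's square shaft, on top of the yellow keeper arm, 96 mm above the bench; the seated handle's underside rests here. Shaft 17.5 mm square, sides parallel to this x and y, 24 mm tall, the top 10 mm tapering to 10 mm; it turns with the keeper about the vertical. The arm (22 mm wide, 10 mm thick) runs 142 mm along this frame's -y.
- saddle (a point): middle of the ridge line of the jig's fixed dark saddle: 45 degree slopes, 50 mm long, 44 mm above the bench. x along the ridge, z up. The shaft stands 120 mm from here along +y. Grey base plate 90 (x) by 225 mm (y), 12 mm thick. A seated first bracket's outer apex is 8.5 mm above this ridge (its centre 9.5 mm below); each further one 8.5 mm higher.
- keeper (a joint): turn of keeper arm and shaft, rad: 0 = at its stop, arm straight across the saddle; grows anticlockwise from above to 1.5 (stop), away from the saddle; clear above 1.0. Stays where it is left (friction about 0.12 N m). The handle has about 0.19 rad of play on the shaft either way.
- oil_bottle_mid (a point): white oil bottle with a red spout, 44 mm across, 134 mm high, standing on the bench; point on its axis half-way up, z up. Not to be tipped over.
Things that resemble listed ones, but are neither listed nor needed, are in the scene too. Leave any pink look-alike of the part that bears bracket_a_mid alone.

How it is judged:
On the way, in this order (a step that is already met when the one before it is completed fails the run):
1. the T-handle sits fully down on the square shaft (horizontal distance between handle_mid and shaft_seat below 0.005 m and z of handle_mid in the frame of shaft_seat below 0.0345 m and angle between handle_mid's own z axis and vertical below 0.12 rad and (angle between the x axis of handle_mid and the x axis of shaft_seat, either way round below 0.25 rad or angle between the x axis of handle_mid and the y axis of shaft_seat, either way round below 0.25 rad)), for 0.2 s.
2. the keeper is turned clear of the saddle (over 1.0 rad) with the handle on its shaft (all of step 1 and value of joint keeper above 1 rad), for 0.2 s.
3. all brackets are nested on the saddle while the keeper is clear (x of bracket_a_mid in the frame of saddle between -0.008 and 0.008 m and y of bracket_a_mid in the frame of saddle between -0.004 and 0.004 m and z of bracket_a_mid in the frame of saddle between -0.014 and 0.0205 m and angle between the x axis of each of bracket_a_mid, bracket_b_mid, bracket_c_mid, bracket_d_mid and the x axis of saddle, either way round below 0.1 rad and angle between each of bracket_a_mid, bracket_b_mid, bracket_c_mid, bracket_d_mid's own z axis and vertical below 0.1 rad and x of bracket_b_mid in the frame of saddle between -0.008 and 0.008 m and y of bracket_b_mid in the frame of saddle between -0.004 and 0.004 m and z of bracket_b_mid in the frame of saddle between -0.014 and 0.0205 m and x of bracket_c_mid in the frame of saddle between -0.008 and 0.008 m and y of bracket_c_mid in the frame of saddle between -0.004 and 0.004 m and z of bracket_c_mid in the frame of saddle between -0.014 and 0.0205 m and x of bracket_d_mid in the frame of saddle between -0.008 and 0.008 m and y of bracket_d_mid in the frame of saddle between -0.004 and 0.004 m and z of bracket_d_mid in the frame of saddle between -0.014 and 0.0205 m and value of joint keeper above 1 rad), for 0.2 s.
4. the keeper is turned back over the nested stack with the handle still on its shaft (all of step 1 and x of bracket_a_mid in the frame of saddle between -0.008 and 0.008 m and y of bracket_a_mid in the frame of saddle between -0.004 and 0.004 m and z of bracket_a_mid in the frame of saddle between -0.014 and 0.0205 m and angle between the x axis of each of bracket_a_mid, bracket_b_mid, bracket_c_mid, bracket_d_mid and the x axis of saddle, either way round below 0.1 rad and angle between each of bracket_a_mid, bracket_b_mid, bracket_c_mid, bracket_d_mid's own z axis and vertical below 0.1 rad and x of bracket_b_mid in the frame of saddle between -0.008 and 0.008 m and y of bracket_b_mid in the frame of saddle between -0.004 and 0.004 m and z of bracket_b_mid in the frame of saddle between -0.014 and 0.0205 m and x of bracket_c_mid in the frame of saddle between -0.008 and 0.008 m and y of bracket_c_mid in the frame of saddle between -0.004 and 0.004 m and z of bracket_c_mid in the frame of saddle between -0.014 and 0.0205 m and x of bracket_d_mid in the frame of saddle between -0.008 and 0.008 m and y of bracket_d_mid in the frame of saddle between -0.004 and 0.004 m and z of bracket_d_mid in the frame of saddle between -0.014 and 0.0205 m and value of joint keeper below 0.15 rad), for 0.2 s.
At the end, for the whole second after the job is handed in: Every bracket is nested on the saddle: within 4 mm across and 8 mm along of its middle, in line and upright within 0.1 rad, no higher than a seated stack of four. Keeper within 0.15 rad of its stop over the stack; the handle stands upright on the bench (within 0.1 rad and 5 mm) (x of bracket_a_mid in the frame of saddle between -0.008 and 0.008 m and y of bracket_a_mid in the frame of saddle between -0.004 and 0.004 m and z of bracket_a_mid in the frame of saddle between -0.014 and 0.0205 m and angle between the x axis of each of bracket_a_mid, bracket_b_mid, bracket_c_mid, bracket_d_mid and the x axis of saddle, either way round below 0.1 rad and angle between each of bracket_a_mid, bracket_b_mid, bracket_c_mid, bracket_d_mid, handle_mid's own z axis and vertical below 0.1 rad and x of bracket_b_mid in the frame of saddle between -0.008 and 0.008 m and y of bracket_b_mid in the frame of saddle between -0.004 and 0.004 m and z of bracket_b_mid in the frame of saddle between -0.014 and 0.0205 m and x of bracket_c_mid in the frame of saddle between -0.008 and 0.008 m and y of bracket_c_mid in the frame of saddle between -0.004 and 0.004 m and z of bracket_c_mid in the frame of saddle between -0.014 and 0.0205 m and x of bracket_d_mid in the frame of saddle between -0.008 and 0.008 m and y of bracket_d_mid in the frame of saddle between -0.004 and 0.004 m and z of bracket_d_mid in the frame of saddle between -0.014 and 0.0205 m and height (world z) of handle_mid below 0.036 m and value of joint keeper below 0.15 rad and velocity of joint keeper between -0.1 and 0.1 rad/s); the robot touches nothing.
It fails at once if the oil bottle is tipped over (angle between oil_bottle_mid's own z axis and vertical above 0.6 rad).
Of bracket_a, bracket_b, bracket_c, bracket_d only 3 to 4 are there at a start; the rules pass over those that are not, and their reading is None.
At some moment in a run one of bracket_a, bracket_b, bracket_c, bracket_d may be knocked a few centimetres aside while the robot is not near it.
It also fails if it takes over 210 s, if anything falls off the work surface, if the arm or the gripper's body presses on something with over 40 N, if the wrist force passes 120 N, or if a joint passes its speed limit or range.

### The arm

A 6-joint arm with a two-finger parallel gripper is mounted at the origin on a cart in front of the work surface, level with it; the furniture and walls round the work are solid. World frame = base frame: x ahead of the robot, y to its left, z up, the work surface at z = 0. Lengths are in m, angles in rad, forces in N, time in s.
With the tool pointing down it reaches from about 0.325 to 0.75 m from the base axis. Payload 7.6 kg.
Tool frame: the origin (TCP) lies at the centre of the arm's flange, where the gripper is bolted on; the fingertips stand 173 mm ahead of it and the grasp point (between the pads) lies 155 mm ahead of it; z points along the fingers, y is the line along which they close (so a half turn about z gives the same grasp; the last joint's range is limited). The gripper opens to 85 mm and grips with 20 to 120 N. Pads are 22 mm wide; open, the fingers measure 114 mm over their backs; the gripper's body (76 mm by 85 mm) begins 54 mm behind the grasp point. The pads swing forward as they close: fully open they stand 13 mm farther back than shut.
Start: joints at [1.194, 0.052, 1.401, -0, 1.689, -0.07], TCP at [0.159, 0.5, 0.405] pointing down, gripper open.
Joint ranges: [-2.9, 2.9], [-0.91, 2.17], [0.12, 2.37], [-1.06, 4.2], [0.26, 2.73], [-2.93, 2.93]. Speed limits (rad/s): [2.57, 2.57, 3.01, 3.14, 3.14, 3.14].

### API

Orientations are given as a unit quaternion [w, x, y, z].
In Python, from plant import manip, snapshot, camera_params, nets gives the robot as it stands.
- The arm moves only by the shell command python3 -m inch 'ROWS' [FORCE]. ROWS is text: rows parted by semicolons, each of 7 numbers parted by spaces: the shift along the tool's x, y, z in m, then the turn, a rotation vector about the tool's x, y, z in rad, then the gripper command: -1 is shut, 1 is fully open, values between are in proportion. In form: x y z rx ry rz fingers; .... A call has 1 to 10 rows; each row shifts and turns the commanded pose from where the row before left it, along the tool's axes as they then stand; what a row does not reach is not made up. A row lasts 1/8 s, in which the tool goes at most 62.5 mm and 10.7 degrees, less where a joint would pass 70% of its speed; a pose out of reach is approached as far as the arm can. A call is refused whole if a number of a shift passes 0.0625 or a number of a turn 0.188, either way. A call with a gripper value outside its range is refused whole. The fingers move at their own pace and stop on an object; FORCE is the grip in N (left out, the last holds). Time passes only in rows, so rows that do not move let the fingers close. It gives the time, the measured TCP pose, the force, the opening and the grip force at its end, in the units of the state.
- manip.state(): the state, without advancing time (a new reading comes with each control period).
- snapshot(name): name is "side" or "top" or "wrist"; returns (picture, depth): 384x512x3 uint8, red, green, blue; 384x512 float32, m along the optical axis (not along the pixel's ray), 0 where there is no reading.
- camera_params(name): a dict with "mtx" (3x3 intrinsics, pixels), "pose" (4x4, takes a point from camera to world coordinates); the wrist camera has in their place "tool_from_camera" (4x4, takes a point from camera to tool coordinates, whose origin is the TCP and whose axes are the flange's). Camera axes: x right, y down, z forward; pixel columns grow to the right and rows downward; lengths in m; the calibration is good to about 2 mm. A picture is of the moment at which its call begins: read the wrist's pose just before it. camera_params takes no time and is no camera call.
- manip.close_job(): hands the job in; it is judged then, once.
Trained networks look in the newest picture that a camera, given by its name, has taken for a name from the list of things; names that differ only in an ending like _2 or _b are one class to them, and where a whole thing is asked for, a point or a joint stands for the part that bears it (a point fixed in the world has none). Each returns a list of dicts, best first, with "conf" (0 to 1); they miss things now and then, are a little off and sometimes report something else, mostly with a low value. They report only what shows in the picture. A call takes as long as a camera call. They do not tell look-alikes from the thing itself.
- nets.spot_in(camera, query): "rect" ([left, top, right, bottom] in pixels, round what is visible of it).
- nets.place_of(camera, query): "uv" ([column, row] in pixels: a listed point, or the origin of a listed thing).
The state is a dict: "t": time; "joints": joint angles; "qd": joint speeds; "joint_efforts": joint torques, N m; "position": TCP position; "tcp_rot": TCP orientation; "wrist_force": force on the tool from outside, world axes, zero at the start; "moment": the same for the moment, N m; "opening": opening from 0.0 (shut) to 1.0 (fully open); "grasp_force": force on a finger pad.
Only numpy, scipy, OpenCV 4.12 (cv2) and the standard library are available. Lean on these libraries where they do the work, as an engineer would, in place of code of your own. Each camera call takes 0.05 s, during which the arm holds its last target. There are 200 camera calls.

## Working session

There is one attempt and no reset: what is moved stays moved. The work goes in short steps, Python scripts to look and compute and a shell command to move; the robot and the scene stay as the last step left them, time stands still between calls to the robot, and variables do not carry over. Pictures are saved under pics/ and viewed, at most 14 in all, crops included, and the job is handed in when it is done.

```bash
ls; mkdir -p pics; cat > h.py <<'E'
import numpy as np, cv2
from scipy.spatial.transform import Rotation as R
from plant import manip, snapshot, camera_params, nets
def T_tool():
    s=manip.state(); q=s['tcp_rot']; T=np.eye(4)
    T[:3,:3]=R.from_quat([q[1],q[2],q[3],q[0]]).as_matrix(); T[:3,3]=s['position']; return T
def shot(cam,fn=None):
    T=T_tool(); p,d=snapshot(cam); c=camera_params(cam)
    P=c['pose'] if cam!='wrist' else T@c['tool_from_camera']
    if fn: cv2.imwrite('pics/'+fn,p[:,:,::-1])
    K=np.array(c['mtx']);v,u=np.mgrid[0:384,0:512]
    pc=np.stack([(u-K[0,2])/K[0,0]*d,(v-K[1,2])/K[1,1]*d,d],-1)
    X=pc@np.array(P)[:3,:3].T+np.array(P)[:3,3]; X[d==0]=np.nan
    return p,X,K,np.array(P)
def ray(uv,z,K,P):
    r=P[:3,:3]@np.linalg.inv(K)@np.array([uv[0],uv[1],1]); return P[:3,3]+r*(z-P[2,3])/r[2]
E
python3 - <<'E'
from h import *
np.set_printoptions(precision=4,suppress=True)
s=manip.state();print(s['t'],s['position'],s['tcp_rot'],s['opening'])
print(camera_params('wrist')['tool_from_camera'])
zs=dict(bracket_a_mid=.018,handle_mid=.031,shaft_seat=.096,saddle=.044,oil_bottle_mid=.067)
for cam in('top','side'):
    p,X,K,P=shot(cam,cam+'0.png'); print(cam,P[:3,3])
    for q,z in zs.items():
        for r in nets.place_of(cam,q)[:6]:
            print(cam,q,round(r['conf'],2),np.round(r['uv']),ray(r['uv'],z,K,P))
E
```

```text
pics
0.0 [0.1585 0.5005 0.4039] [-0.0002  0.1528  0.9883 -0.0008] 0.9959576167802406
[[ 0.0009 -0.9654 -0.2607  0.0663]
 [ 1.      0.0008  0.0007  0.0013]
 [-0.0005 -0.2607  0.9654  0.0311]
 [ 0.      0.      0.      1.    ]]
top [ 0.4    -0.0741  0.9338]
top bracket_a_mid 0.97 [178. 162.] [0.6271 0.1223 0.018 ]
top bracket_a_mid 0.94 [279. 236.] [ 0.4949 -0.1119  0.018 ]
top handle_mid 0.73 [239. 237.] [ 0.4806 -0.0298  0.031 ]
top shaft_seat 0.68 [238. 135.] [ 0.6754 -0.0042  0.096 ]
top saddle 0.93 [297. 150.] [ 0.677  -0.1281  0.044 ]
top oil_bottle_mid 0.73 [370. 207.] [ 0.5687 -0.2831  0.067 ]
side [0.3489 0.5396 0.6257]
side bracket_a_mid 0.74 [196. 274.] [0.6213 0.1191 0.018 ]
side bracket_a_mid 0.58 [290. 211.] [ 0.5019 -0.1256  0.018 ]
side handle_mid 0.65 [284. 234.] [ 0.4883 -0.0355  0.031 ]
side shaft_seat 0.67 [198. 198.] [ 0.6731 -0.0071  0.096 ]
side saddle 0.98 [221. 185.] [ 0.6765 -0.1256  0.044 ]
side oil_bottle_mid 0.66 [280. 151.] [ 0.5791 -0.2846  0.067 ]
```

View pics/top0.png

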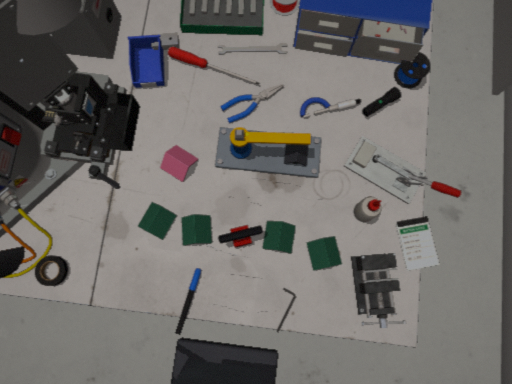

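View pics/side0.png

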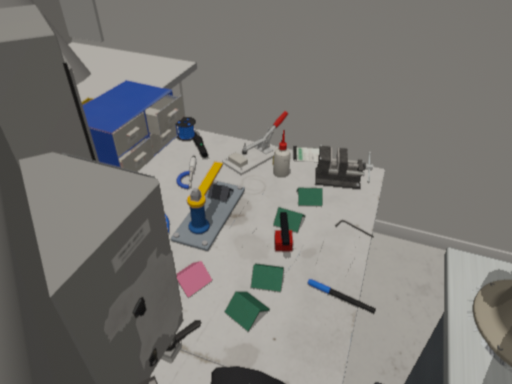

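Four green brackets at (157,221), (197,230), (279,237), (324,253), the pink one at (180,163), the handle at (240,236), the jig with its shaft at (240,138), the saddle at (296,150), and the bottle at (370,208).

```bash
cat >> h.py <<'E'
from scipy.optimize import least_squares
def rect(pts):
    (c,wh,a)=cv2.minAreaRect((pts[:,:2]*1000).astype(np.float32)); w,h=wh
    if w<h: a+=90
    return np.array(c)/1000,max(wh),min(wh),(np.radians(a)+np.pi/2)%np.pi-np.pi/2
def green(p):
    h=cv2.cvtColor(p,cv2.COLOR_RGB2HSV); return (h[...,0]>65)&(h[...,0]<95)&(h[...,1]>80)
def roofs(p,X,zmin=.004,zmax=.12):
    m=green(p)&(X[...,2]>zmin)&(X[...,2]<zmax)
    n,l,st,_=cv2.connectedComponentsWithStats(m.astype(np.uint8))
    out=[]
    for i in range(1,n):
        if st[i,4]<250: continue
        q=X[l==i]; c0=np.median(q[:,:2],0); best=None
        q=q[np.linalg.norm(q[:,:2]-c0,axis=1)<.05]
        for a in np.arange(0,np.pi,np.pi/6):
            f=lambda v:q[:,2]-(v[3]-np.abs(-np.sin(v[2])*(q[:,0]-v[0])+np.cos(v[2])*(q[:,1]-v[1])))
            g=lambda v:np.r_[f(v),1e-3*(np.cos(v[2])*(v[0]-c0[0])+np.sin(v[2])*(v[1]-c0[1]))]
            r=least_squares(g,[*c0,a,q[:,2].max()],loss='soft_l1',f_scale=.002)
            if best is None or r.cost<best.cost: best=r
        v=best.x; e=np.array([np.cos(v[2]),np.sin(v[2])]); t=(q[:,:2]-v[:2])@e
        lo,hi=np.percentile(t,[1,99]); c=v[:2]+e*(lo+hi)/2
        out.append((c,(v[2]+np.pi/2)%np.pi-np.pi/2,v[3],hi-lo,st[i,4],np.median(np.abs(f(v)))))
    return out
def jig(p,X,c,r=.17):
    near=np.linalg.norm(X[...,:2]-c,axis=-1)<r
    h=cv2.cvtColor(p,cv2.COLOR_RGB2HSV); y=(h[...,0]>15)&(h[...,0]<32)&(h[...,1]>150)&near&(X[...,2]>.08)
    return rect(X[y]),np.median(X[y][:,2]),rect(X[near&(X[...,2]>.008)&(X[...,2]<.016)])
def handle(X,c,z0=0):
    m=(np.linalg.norm(X[...,:2]-c,axis=-1)<.06)&(X[...,2]>z0+.052)&(X[...,2]<z0+.07)
    return rect(X[m]),np.median(X[m][:,2]),m.sum()
E
python3 - <<'E'
from h import *
np.set_printoptions(precision=4,suppress=True)
for cam in('top','side'):
    p,X,K,P=shot(cam)
    for r in roofs(p,X): print(cam,*r)
    print(jig(p,X,np.array([.676,-.07]))); print(handle(X,np.array([.484,-.033])))
    m=(np.linalg.norm(X[...,:2]-[.57,-.284],axis=-1)<.04)&(X[...,2]>.02);print('bottle',rect(X[m]))
E
```

```text
top [0.6025 0.0484] -1.4834745342523319 0.3671929091723023 0.09749950109621974 670 0.008051398291259226
top [0.4972 0.1494] -0.3698913170128426 0.03581953425815731 0.05531955062696421 740 0.0010101520950014375
top [0.4871 0.0628] 0.20073197206088822 0.03599406134748295 0.05591197341706851 764 0.0010521920019935863
top [ 0.4937 -0.1116] -0.04227655653564977 0.03620229549852371 0.0557534485189394 767 0.0009921041472088533
top [ 0.4724 -0.2091] 0.3438202294833186 0.036348212260041445 0.05582802178802685 782 0.0010818827881032451
((array([ 0.6755, -0.0684]), 159.7539520263672, 38.24443054199219, np.float64(-1.551129352359041)), np.float64(0.09572069976950903), (array([ 0.6937, -0.081 ]), 297.642333984375, 297.4131164550781, np.float64(-0.6282855075204417)))
((array([ 0.4855, -0.0327]), 89.0097427368164, 16.522029876708984, np.float64(-1.2100683941140327)), np.float64(0.06152045176691412), np.int64(368))
bottle (array([ 0.5687, -0.2834]), 43.61725616455078, 40.796783447265625, np.float64(0.9617441020879798))
side [ 0.4749 -0.2034] 0.3508730284520698 0.03232707373687486 0.053825499698818294 372 0.0013792814048557353
side [ 0.4978 -0.1068] -0.02248495353571922 0.033697160872119374 0.05557175280061773 336 0.0013739931196977435
side [0.4906 0.0654] 0.20372606762818002 0.03566313909678368 0.05520091118748839 668 0.0012486550643550452
side [0.4998 0.1522] -0.36957753336784105 0.03572354237507894 0.056306628758380405 867 0.0007873758158233324
((array([ 0.6865, -0.0644]), 161.1830291748047, 36.477012634277344, np.float64(-1.4113600129325254)), np.float64(0.09548506642832166), (array([ 0.6801, -0.0843]), 311.36370849609375, 239.62477111816406, np.float64(-0.7928493552323537)))
((array([ 0.4883, -0.0292]), 89.06793212890625, 16.170734405517578, np.float64(-1.2086511929399473)), np.float64(0.060913552231670554), np.int64(252))
bottle (array([ 0.5733, -0.2741]), 46.66472244262695, 36.516597747802734, np.float64(0.243010653150586))
```

```bash
cat >> h.py <<'E'
def go(xyz,alpha=None):
    """shift in present tool axes, then turn (rotvec in tool axes) to point down with tool-x at yaw alpha"""
    T=T_tool(); d=T[:3,:3].T@(np.array(xyz)-T[:3,3])
    a=np.arctan2(T[1,0],T[0,0]) if alpha is None else alpha
    Rt=np.array([[np.cos(a),np.sin(a),0],[np.sin(a),-np.cos(a),0],[0,0,-1]])
    rv=R.from_matrix(T[:3,:3].T@Rt).as_rotvec()
    print('shift',np.round(d,4),'norm',round(float(np.linalg.norm(d)),4),'turn',np.round(rv,4),'| pos',np.round(T[:3,3],4),'yaw',round(float(np.arctan2(T[1,0],T[0,0])),3),'j6',round(manip.state()['joints'][5],2),'t',round(manip.state()['t'],2))
E
python3 -c "
from h import *
go([.487,-.031,.33],1.93)"
```

```text
shift [-0.4736 -0.4075  0.0747] norm 0.6293 turn [ 1.000e-04 -0.000e+00  9.048e-01] | pos [0.1585 0.5005 0.4047] yaw 2.835 j6 -0.07 t 0.7
```

```bash
python3 -m inch '-0.043 -0.037 0.007 0 0 0 1;-0.043 -0.037 0.007 0 0 0 1;-0.043 -0.037 0.007 0 0 0 1;-0.043 -0.037 0.007 0 0 0 1;-0.043 -0.037 0.007 0 0 0 1;-0.043 -0.037 0.007 0 0 0 1;-0.043 -0.037 0.007 0 0 0 1;-0.043 -0.037 0.007 0 0 0 1;-0.043 -0.037 0.007 0 0 0 1;-0.043 -0.037 0.007 0 0 0 1'
python3 -m inch '-0.043 -0.037 0.007 0 0 0 1;0 0 0 0 0 0.181 1;0 0 0 0 0 0.181 1;0 0 0 0 0 0.181 1;0 0 0 0 0 0.181 1;0 0 0 0 0 0.181 1;0 0 0 0 0 0 1;0 0 0 0 0 0 1'
python3 - <<'E'
from h import *
go([.487,-.031,.213],1.93)
p,X,K,P=shot('wrist','w1.png')
print(handle(X,np.array([.487,-.031])))
for r in roofs(p,X): print(*r)
E
```

```text
t: 1.95
position: [0.4574, 0.0161, 0.3348]
tcp_rot: [0.0, 0.153, 0.988, 0.0]
wrist_force: [0.9, 0.9, -0.3]
opening: 0.996
grasp_force: 0.0
t: 2.95
position: [0.4865, -0.0303, 0.3277]
tcp_rot: [0.0, 0.568, 0.823, 0.0]
wrist_force: [0.0, -0.5, -0.1]
opening: 1.0
grasp_force: 0.0
shift [-0.0008  0.0002  0.1147] norm 0.1147 turn [ 0.0001 -0.0001  0.0033] | pos [ 0.4865 -0.0303  0.3277] yaw 1.933 j6 -0.5 t 2.95
((array([ 0.48764838, -0.02856557]), 88.90524291992188, 15.891952514648438, np.float64(-1.2119840058861264)), np.float64(0.06144928089020715), np.int64(2587))
[0.51147674 0.13105318] -0.3583428969566569 0.01952655915755061 0.020649435715713958 456 0.0006889783284107619
[0.48982504 0.0665822 ] 0.20243329802973498 0.035832187293990056 0.05697221170348579 5981 0.0004631744815457618
[ 0.49696203 -0.1078998 ] -0.03792331489115064 0.035849074387237514 0.0569308506059097 3498 0.0004740560312864184
[ 0.47557231 -0.20468263] 0.34236099063012126 0.03516138620145079 0.056703352325790046 2433 0.0007500842281670042
```

View pics/w1.png

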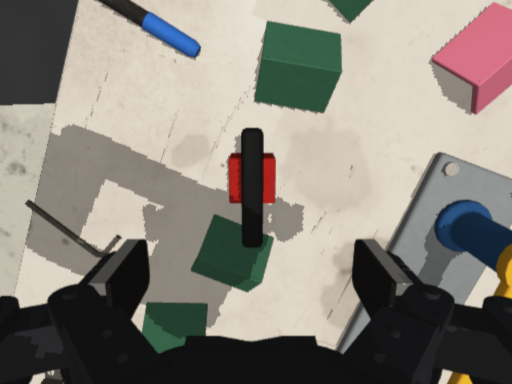

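The wrist view shows the bar at (252,187), centred between the fingers, and brackets on both sides of it, clear of the fingers.

```bash
python3 -c "
from h import *
go([.4876,-.0286,.213],1.93)"; python3 -m inch '0.001 -0.001 0.04 0 0 0 1;0 0 0.04 0 0 0 1;0 0 0.034 0 0 0 1;0 0 0 0 0 0 1;0 0 0 0 0 0 -1;0 0 0 0 0 0 -1;0 0 0 0 0 0 -1;0 0 0 0 0 0 -1;0 0 0 0 0 0 -1;0 0 0 0 0 0 -1' 60
```

```text
shift [0.0012 0.0016 0.1147] norm 0.1147 turn [ 0.0001 -0.      0.0027] | pos [ 0.4865 -0.0303  0.3277] yaw 1.933 j6 -0.5 t 3.0
t: 4.25
position: [0.4855, -0.0297, 0.2144]
tcp_rot: [0.001, 0.569, 0.822, 0.0]
wrist_force: [-0.6, 0.3, 5.3]
opening: 0.174
grasp_force: 62.7
```

```bash
python3 -m inch '0 0 -0.05 0 0 0 -1;0 0 -0.05 0 0 0 -1;0 0 -0.05 0 0 0 -1;0 0 -0.05 0 0 0 -1;0 0 0 0 0 0.17 -1;0 0 0 0 0 0.17 -1;0 0 0 0 0 0 -1';python3 -c "
from h import *
go([.66,-.15,.41],1.59)"
```

```text
t: 5.12
position: [0.4852, -0.0298, 0.4127]
tcp_rot: [-0.001, 0.7, 0.714, -0.001]
wrist_force: [-0.2, 0.5, -2.6]
opening: 0.167
grasp_force: 61.7
shift [-0.1238  0.1723  0.0023] norm 0.2122 turn [-0.002  -0.0003  0.0013] | pos [ 0.4852 -0.0298  0.4127] yaw 1.591 j6 -0.16 t 5.12
```

```bash
python3 -m inch '-0.03 0.043 0 0 0 0 -1;-0.03 0.043 0 0 0 0 -1;-0.03 0.043 0 0 0 0 -1;-0.03 0.043 0 0 0 0 -1;0 0 0 0 0 0 -1;0 0 0 0 0 0 -1;0 0 0 0 0 0 -1'
python3 - <<'E'
from h import *
np.set_printoptions(precision=4,suppress=True)
p,X,K,P=shot('wrist','w2.png')
print(jig(p,X,np.array([.677,-.07])))
np.save('X2.npy',X)
for q,z in (('shaft_seat',.096),('saddle',.044)):
    for r in nets.place_of('wrist',q)[:2]: print(q,r['conf'],np.round(r['uv']),ray(r['uv'],z,K,P))
m=(np.linalg.norm(X[...,:2]-[.677,0],axis=-1)<.03)&(X[...,2]>.112)&(X[...,2]<.125); print('shaft top',m.sum(),rect(X[m]),np.median(X[m],0))
go([.676,-.005,.41],1.59)
E
```

```text
t: 6.0
position: [0.6587, -0.1457, 0.4152]
tcp_rot: [0.001, 0.7, 0.714, 0.001]
wrist_force: [-0.0, 0.1, -3.0]
opening: 0.172
grasp_force: 61.6
((array([ 0.6792, -0.0756]), 138.80642700195312, 37.677188873291016, np.float64(-1.5426080212549529)), np.float64(0.09580717946913331), (array([ 0.6745, -0.0729]), 329.5082702636719, 212.353271484375, np.float64(-0.1306671999364113)))
saddle 0.69 [269. 149.] [ 0.6779 -0.1293  0.044 ]
shaft top 54 (array([ 0.6778, -0.0119]), 15.836987495422363, 2.054231882095337, np.float64(0.010628364861613226)) [ 0.677  -0.0116  0.1134]
shift [0.1404 0.02   0.0052] norm 0.142 turn [0.002  0.0004 0.001 ] | pos [ 0.6588 -0.1458  0.4152] yaw 1.591 j6 -0.29 t 6.15
```

View pics/w2.png

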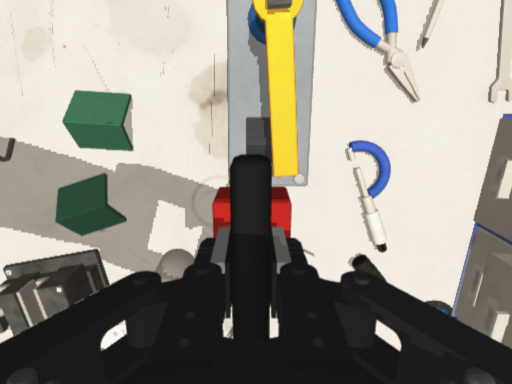

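The view shows the keeper arm (283,95) running over the saddle (257,135). The shaft is cut off at the top edge (278,5), so I back off to see it.

```bash
python3 -m inch '-0.03 0.008 0 0 0 0 -1;-0.03 0.008 0 0 0 0 -1;0 0 0 0 0 0 -1;0 0 0 0 0 0 -1;0 0 0 0 0 0 -1'
python3 - <<'E'
from h import *
np.set_printoptions(precision=4,suppress=True)
p,X,K,P=shot('wrist','w3.png')
h=cv2.cvtColor(p,cv2.COLOR_RGB2HSV); near=(np.abs(X[...,0]-.677)<.06)&(X[...,1]>-.2)&(X[...,1]<.06)
y=(h[...,0]>15)&(h[...,0]<32)&(h[...,1]>150)&near
a=y&(X[...,2]>.092)&(X[...,2]<.1)&(X[...,1]<-.03)
q=X[a];f=np.polyfit(q[:,1],q[:,0],1);print('arm dx/dy',f, 'x at y=-.07',np.polyval(f,-.07),'at 0',np.polyval(f,0),'ymin',q[:,1].min())
for z0,z1 in((.105,.112),(.112,.1185),(.1185,.123)):
    m=near&(X[...,2]>z0)&(X[...,2]<z1)&(X[...,1]>-.04); print('shaft',z0,m.sum(),rect(X[m]) if m.sum()>5 else '',np.median(X[m],0))
for q,z in (('shaft_seat',.096),('saddle',.044)):
    for r in nets.place_of('wrist',q)[:2]: print(q,r['conf'],np.round(r['uv']),ray(r['uv'],z,K,P))
m=near&(X[...,2]>.009)&(X[...,2]<.015);print('plate',m.sum(),rect(X[m]))
# handle bar as held
T=T_tool();Xt=(X-T[:3,3])@T[:3,:3]
m=(np.abs(Xt[...,2]-.147)<.03)&(np.abs(Xt[...,1])<.02)&(p.max(-1)<60)&(Xt[...,0]>.015);print('bar tool',rect(Xt[m]),np.nanmax(Xt[m],0),np.median(Xt[m],0))
m=(np.abs(Xt[...,1])<.04)&(h[...,1]>180)&((h[...,0]<8)|(h[...,0]>172))&(Xt[...,2]<.22);print('hub tool',m.sum(),np.nanpercentile(Xt[m],[1,99],axis=0))
go([.676,-.005,.41],1.59)
E
```

```text
t: 6.78
position: [0.6765, -0.2051, 0.4143]
tcp_rot: [0.0, 0.7, 0.714, 0.0]
wrist_force: [-0.5, -0.3, -3.1]
opening: 0.169
grasp_force: 61.7
arm dx/dy [-0.0864  0.6772] x at y=-.07 0.6832629157802391 at 0 0.6772114187948645 ymin -0.14532835058330726
shaft 0.105 0  [nan nan nan]
shaft 0.112 0  [nan nan nan]
shaft 0.1185 0  [nan nan nan]
saddle 0.85 [253.  84.] [ 0.6776 -0.1259  0.044 ]
plate 7103 (array([ 0.6791, -0.1107]), 131.24476623535156, 89.9884262084961, np.float64(-1.5536967676064455))
bar tool (array([ 0.0303, -0.0001]), 35.16371154785156, 30.53510284423828, np.float64(1.5707818125669557)) [0.0455 0.0175 0.1635] [ 0.0306 -0.0003  0.1526]
hub tool 1374 [[ 0.0028 -0.0178  0.1557]
 [ 0.0266  0.0186  0.209 ]]
shift [0.2004 0.0034 0.004 ] norm 0.2005 turn [0.0004 0.     0.0007] | pos [ 0.6766 -0.2054  0.414 ] yaw 1.591 j6 -0.37 t 6.92
  return _methods._mean(a, axis=axis, dtype=dtype,
  ret = um.true_divide(
```

View pics/w3.png

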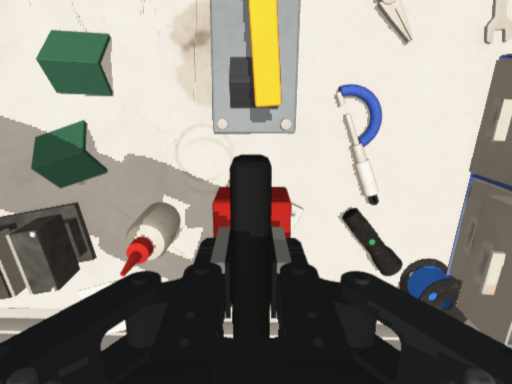

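I went the wrong way: image up is +y. The saddle is at (240,82) and the bottle at (155,230), upright. I move forward instead.

```bash
python3 -m inch '0.05 0 0 0 0 0 -1;0.05 0 0 0 0 0 -1;0 0 0 0 0 -0.05 -1;0 0 0 0 0 0 -1;0 0 0 0 0 0 -1;0 0 0 0 0 0 -1'
python3 - <<'E'
from h import *
np.set_printoptions(precision=4,suppress=True)
p,X,K,P=shot('wrist','w4.png')
h=cv2.cvtColor(p,cv2.COLOR_RGB2HSV); near=(np.abs(X[...,0]-.677)<.06)&(X[...,1]>-.2)&(X[...,1]<.06)
y=(h[...,0]>15)&(h[...,0]<32)&(h[...,1]>150)&near
a=y&(X[...,2]>.092)&(X[...,2]<.1)&(X[...,1]<-.03)
q=X[a];f=np.polyfit(q[:,1],q[:,0],1);print('arm dx/dy',f,np.polyval(f,0))
a=y&(X[...,2]>.092)&(X[...,2]<.1)&(X[...,1]>-.025);print('ring',rect(X[a]))
for z0,z1 in((.105,.112),(.112,.118),(.118,.123)):
    m=near&(X[...,2]>z0)&(X[...,2]<z1)&(X[...,1]>-.04); print('shaft',z0,m.sum(),rect(X[m]) if m.sum()>5 else '',np.median(X[m],0) if m.sum() else '')
for q,z in (('shaft_seat',.096),):
    for r in nets.place_of('wrist',q)[:2]: print(q,r['conf'],np.round(r['uv']),ray(r['uv'],z,K,P))
m=near&(X[...,2]>.009)&(X[...,2]<.015);print('plate',m.sum(),rect(X[m]))
go([.677,-.005,.41],1.64)
E
```

```text
t: 7.68
position: [0.6747, -0.1068, 0.4136]
tcp_rot: [-0.0, 0.683, 0.731, -0.0]
wrist_force: [0.7, -0.3, -2.0]
opening: 0.171
grasp_force: 61.7
arm dx/dy [-0.16    0.6735] 0.6735272502896114
ring (array([ 0.6773, -0.0047]), 40.46174240112305, 38.77383804321289, np.float64(1.5662336660573182))
shaft 0.105 98 (array([ 0.6773, -0.0043]), 17.351547241210938, 16.708370208740234, np.float64(-1.4879166897217857)) [ 0.6758 -0.0116  0.1109]
shaft 0.112 218 (array([ 0.6772, -0.0041]), 16.42917823791504, 15.995583534240723, np.float64(0.07312941317054555)) [ 0.6768 -0.0068  0.1148]
shaft 0.118 270 (array([ 0.6777, -0.0045]), 12.213236808776855, 11.673877716064453, np.float64(-1.4935605189605305)) [ 0.6773 -0.0042  0.1197]
shaft_seat 0.93 [263.  51.] [ 0.6779 -0.0047  0.096 ]
plate 9195 (array([ 0.6853, -0.0544]), 205.4976806640625, 103.97342681884766, np.float64(-1.5561426043486017))
shift [0.1013 0.0092 0.0036] norm 0.1018 turn [-0.0001 -0.0001 -0.0012] | pos [ 0.6747 -0.1067  0.4136] yaw 1.639 j6 -0.28 t 7.78
```

View pics/w4.png

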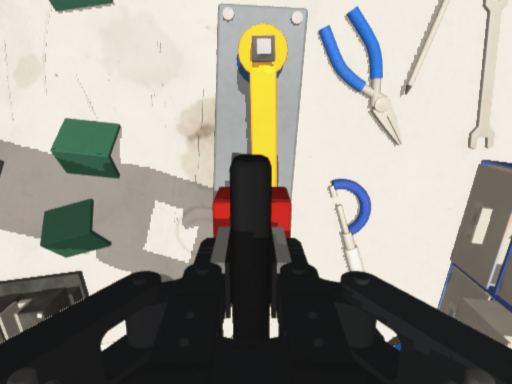

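The shaft top at (263,46) is now clear: shaft at (0.6773, -0.0043), yaw 0.077.

```bash
python3 -m inch '0.05 0.004 0 0 0 0 -1;0.051 0.004 0 0 0 -0.007 -1;0 0 0 0 0 0 -1;0 0 0.03 0 0 0 -1;0 0 0.03 0 0 0 -1;0 0 0 0 0 0 -1;0 0 0 0 0 0 -1;0 0 0 0 0 0 -1';python3 -c "
from h import *
go([.677,-.0048,.311],1.645)"
```

```text
t: 8.78
position: [0.6759, -0.0052, 0.356]
tcp_rot: [0.001, 0.68, 0.733, 0.001]
wrist_force: [-0.7, 0.6, -1.9]
opening: 0.173
grasp_force: 61.5
shift [0.0003 0.001  0.045 ] norm 0.045 turn [0.0034 0.0004 0.0014] | pos [ 0.6759 -0.0052  0.356 ] yaw 1.646 j6 -0.14 t 8.78
```

```bash
python3 -m inch '0 0.001 0.015 0 0 0 -1;0 0 0.01 0 0 0 -1;0 0 0.005 0 0 0 -1;0 0 0.005 0 0 0 -1;0 0 0.005 0 0 0 -1;0 0 0.003 0 0 0 -1;0 0 0 0 0 0 -1'; python3 -c "
from h import *
go([.677,-.0048,.311],1.645)"
```

```text
t: 9.65
position: [0.6768, -0.0048, 0.3108]
tcp_rot: [0.0, 0.68, 0.733, 0.0]
wrist_force: [-0.1, 0.1, -2.7]
opening: 0.171
grasp_force: 61.6
shift [-0.      0.0002 -0.0002] norm 0.0003 turn [ 0.0004 -0.      0.0018] | pos [ 0.6768 -0.0048  0.3108] yaw 1.647 j6 -0.14 t 9.65
```

```bash
python3 -m inch '0 0 0.001 0 0 0 -1;0 0 0.001 0 0 0 -1;0 0 0 0 0 0 -1;0 0 0 0 0 0 -1'; python3 -m inch '0 0 0 0 0 -0.1 -1;0 0 0 0 0 -0.16 -1;0 0 0 0 0 -0.16 -1;0 0 0 0 0 -0.16 -1;0 0 0 0 0 -0.16 -1;0 0 0 0 0 -0.16 -1;0 0 0 0 0 -0.16 -1;0 0 0 0 0 -0.16 -1;0 0 0 0 0 -0.16 -1;0 0 0 0 0 -0.1 -1'; python3 -m inch '0 0 0 0 0 0 -1;0 0 0 0 0 0 -1;0 0 0 0 0 0 -1';python3 - <<'E'
from h import *
go([.677,-.0048,.311],1.645)
print(manip.state()['moment'])
p,X,K,P=shot('top')
h=cv2.cvtColor(p,cv2.COLOR_RGB2HSV)
y=(h[...,0]>15)&(h[...,0]<32)&(h[...,1]>150)&(X[...,2]>.08)&(X[...,2]<.11)&(np.linalg.norm(X[...,:2]-[.677,-.005],axis=-1)<.17)
print(y.sum(),rect(X[y]))
cv2.imwrite('pics/t2.png',cv2.resize(p[60:220,130:400,::-1],None,fx=2.8,fy=2.8))
E
```

```text
t: 10.15
position: [0.6768, -0.0048, 0.3103]
tcp_rot: [0.001, 0.68, 0.733, 0.001]
wrist_force: [-1.8, 0.2, 4.9]
opening: 0.175
grasp_force: 62.6
t: 11.4
position: [0.6764, -0.0054, 0.3103]
tcp_rot: [-0.0, 0.006, 1.0, -0.001]
wrist_force: [-6.7, -2.2, 7.0]
opening: 0.166
grasp_force: 62.9
t: 11.78
position: [0.6765, -0.0054, 0.3103]
tcp_rot: [0.0, 0.008, 1.0, -0.001]
wrist_force: [-5.2, -2.1, 8.0]
opening: 0.169
grasp_force: 62.9
shift [-0.0005  0.0006 -0.0007] norm 0.0011 turn [-1.1000e-03  1.3000e-03  1.4811e+00] | pos [ 0.6765 -0.0054  0.3103] yaw 3.126 j6 -1.62 t 11.78
[-0.5388719   1.10051001 -0.04025316]
0 (array([0., 0.]), 0.0, 0.0, np.float64(0.0))
```

View pics/t2.png

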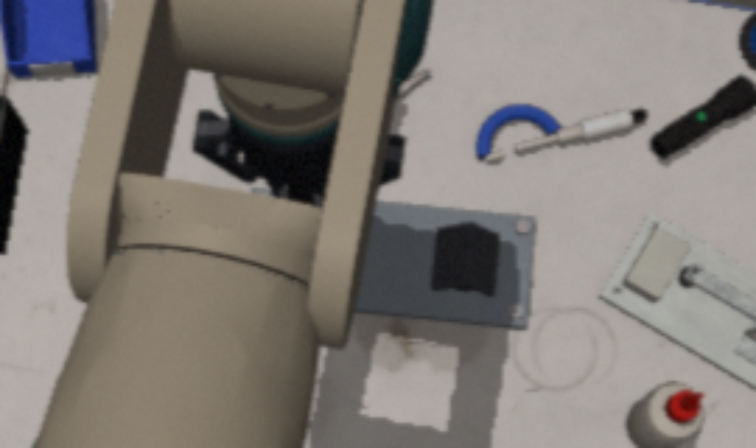

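Saddle is exposed (crop 465,258); the bottle stands at (665,415). Release the handle and look.

```bash
python3 -m inch '0 0 0 0 0 0 0;0 0 0 0 0 0 0.5;0 0 0 0 0 0 0.8;0 0 0 0 0 0 0.8;0 0 -0.03 0 0 0 0.8;0 0 -0.04 0 0 0 1;0 0 -0.04 0 0 0 1'; python3 -m inch '0 0 0 0 0 0.18 1;0 0 0 0 0 0.18 1;0 0 0 0 0 0.18 1;0 0 0 0 0 0.18 1;0 0 0 0 0 0.18 1;0 0 0 0 0 0.18 1;0 0 0 0 0 0.18 1;0 0 0 0 0 0.18 1;0 0 0 0 0 0.1 1;0 0 0 0 0 0 1';python3 -c "
from h import *
go([.677,-.17,.38],1.587)"
```

```text
t: 12.7
position: [0.6767, -0.0048, 0.4198]
tcp_rot: [-0.0, 0.007, 1.0, 0.0]
wrist_force: [0.7, 0.0, -0.4]
opening: 1.003
grasp_force: 0.0
t: 13.95
position: [0.6768, -0.0048, 0.4186]
tcp_rot: [-0.0, 0.701, 0.713, 0.0]
wrist_force: [1.1, 0.3, -0.5]
opening: 1.0
grasp_force: 0.0
shift [-0.1652 -0.0026  0.0386] norm 0.1697 turn [ 0.     -0.0001  0.0008] | pos [ 0.6768 -0.0048  0.4186] yaw 1.588 j6 -0.08 t 13.95
```

```bash
python3 -m inch '-0.05 0 0 0 0 0 1;-0.05 0 0 0 0 0 1;-0.05 0 0.015 0 0 0 1;-0.015 -0.003 0.015 0 0 0 1;0 0 0 0 0 0 1;0 0 0 0 0 0 1'; cat >> h.py <<'E'
def ridge(X,s=(.678,-.126),h=.044):
    """roof fit of saddle/stack (ridge along ~x)"""
    m=(np.abs(X[...,0]-s[0])<.035)&(np.abs(X[...,1]-s[1])<.035)&(X[...,2]>h-.02)&(X[...,2]<h+.006)
    q=X[m]; f=lambda v:q[:,2]-(v[2]-np.abs(q[:,1]-v[0]-v[1]*(q[:,0]-s[0])))
    v=least_squares(f,[s[1],0,h],loss='soft_l1',f_scale=.002).x
    r=q[np.abs(f(v))<.002]; lo,hi=np.percentile(r[:,0],[1,99])
    return dict(n=int(m.sum()),y=v[0],yaw=v[1],top=v[2],xmid=(lo+hi)/2,len=hi-lo)
E
python3 - <<'E'
from h import *
np.set_printoptions(precision=4,suppress=True)
p,X,K,P=shot('wrist','w5.png'); print(ridge(X))
for q,z in (('saddle',.044),('shaft_seat',.096)):
    for r in nets.place_of('wrist',q)[:2]: print(q,r['conf'],np.round(r['uv']),ray(r['uv'],z,K,P))
h=cv2.cvtColor(p,cv2.COLOR_RGB2HSV); y=(h[...,0]>15)&(h[...,0]<32)&(h[...,1]>150)&(X[...,2]>.08)&(X[...,2]<.11)
q=X[y&(X[...,0]>.71)]; print('arm',len(q),rect(q) if len(q)>9 else '')
m=(np.abs(X[...,0]-.68)<.08)&(X[...,2]>.009)&(X[...,2]<.015);print('plate',m.sum(),rect(X[m]))
print('hnd',handle(X,np.array([.677,-.004]),.096))
p,X,K,P=shot('top')
for r in roofs(p,X): print(*r)
go([.4997,.152,.25],np.pi/2-.37)
E
```

```text
t: 14.7
position: [0.6766, -0.1682, 0.3895]
tcp_rot: [0.0, 0.701, 0.714, 0.0]
wrist_force: [0.3, -0.3, 0.7]
opening: 0.998
grasp_force: 0.0
{'n': 2192, 'y': np.float64(-0.12415186870196007), 'yaw': np.float64(0.014855632723625696), 'top': np.float64(0.043832978823322), 'xmid': np.float64(0.679227310579668), 'len': np.float64(0.048658574121985265)}
saddle 0.76 [255. 126.] [ 0.6809 -0.1269  0.044 ]
arm 860 (array([ 0.7869, -0.0387]), 55.26850128173828, 11.44869327545166, np.float64(0.0028805119655839206))
plate 17529 (array([ 0.681 , -0.1979]), 373.74407958984375, 127.44078826904297, np.float64(1.4826468931357644))
hnd ((array([0., 0.]), 0.0, 0.0, np.float64(0.0)), np.float64(nan), np.int64(0))
[0.9435 0.0803] -1.4689424747387794 0.024623473618895053 0.09722329693802295 661 0.008140053100280355
[0.4972 0.1494] -0.3635543210934238 0.03581449872408472 0.055350407551334996 747 0.001192054004722786
[0.487  0.0628] 0.2049286898803957 0.03599714100038065 0.05557968803478889 759 0.0011554614710874468
shift [ 0.3236 -0.1713  0.1394] norm 0.3918 turn [ 0.0015 -0.      0.3879] | pos [ 0.6766 -0.1685  0.3897] yaw 1.589 j6 -0.31 t 14.9
  return _methods._mean(a, axis=axis, dtype=dtype,
  ret = ret.dtype.type(ret / rcount)
```

View pics/w5.png

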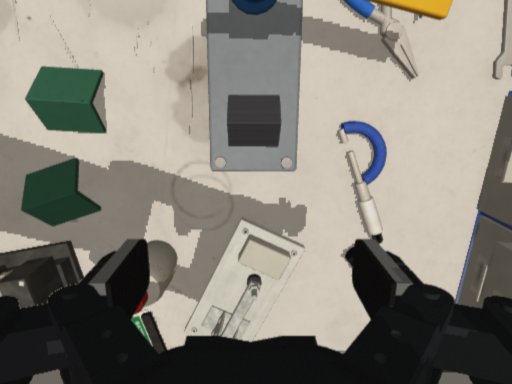

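The saddle is clear at (254,120), keeper away to the upper right; brackets C (65,98) and D (60,190).

```bash
python3 - <<'E'
from h import *
go([.497,-.108,.32],1.533)
E
```

```text
shift [ 0.0637 -0.1786  0.0694] norm 0.2019 turn [0.0014 0.0002 0.0557] | pos [ 0.6766 -0.1685  0.3897] yaw 1.589 j6 -0.31 t 14.9
```

```bash
python3 -m inch '0.016 -0.045 0.017 0 0 0 1;0.016 -0.045 0.017 0 0 0 1;0.016 -0.045 0.017 0 0 0 1;0.016 -0.045 0.018 0 0 0.055 1;0 0 0 0 0 0 1;0 0 0 0 0 0 1;0 0 0 0 0 0 1' 50; cat >> h.py <<'E'
def pick(h=.190,ref=None):
    p,X,K,P=shot('wrist')
    rs=[r for r in roofs(p,X) if abs(r[2]-.036)<.005 and r[3]>.045]
    T=T_tool(); rs.sort(key=lambda r:np.linalg.norm(r[0]-(T[:2,3] if ref is None else ref)))
    for r in rs: print(np.round(r[0],4),round(r[1],3),round(r[2],4),round(r[3],4),r[4])
    r=rs[0]; go([*r[0],h],np.pi/2+r[1])
E
python3 -c "
from h import *
pick()"
```

```text
t: 15.78
position: [0.4965, -0.1089, 0.3212]
tcp_rot: [0.001, 0.721, 0.693, 0.001]
wrist_force: [0.4, -0.5, 0.1]
opening: 0.999
grasp_force: 0.0
[ 0.4972 -0.108 ] -0.039 0.0358 0.0567 4838
[ 0.4761 -0.2052] 0.344 0.0358 0.0574 3801
shift [0.001  0.0005 0.1309] norm 0.1309 turn [0.0024 0.0005 0.0001] | pos [ 0.4964 -0.109   0.3209] yaw 1.532 j6 -0.25 t 15.82
```

```bash
python3 -m inch '0.001 0.001 0.045 0 0 0 1;0 0 0.045 0 0 0 1;0 0 0.041 0 0 0 1;0 0 0 0 0 0 1;0 0 0 0 0 0 0.3;0 0 0 0 0 0 0.3;0 0 0 0 0 0 0.3;0 0 0 0 0 0 0.3;0 0 0 0 0 0 0.3' 50
```

```text
t: 16.95
position: [0.4976, -0.108, 0.1916]
tcp_rot: [0.003, 0.721, 0.693, 0.002]
wrist_force: [0.6, 0.6, 6.4]
opening: 0.686
grasp_force: 53.5
```

```bash
python3 -m inch '0 0 -0.05 0 0 0 0.3;0 0 -0.05 0 0 0 0.3;0 0 0 0 0 0 0.3'; python3 -c "
from h import *
go([.6792,-.1242,.24],1.586)"
```

```text
t: 17.32
position: [0.4973, -0.108, 0.2943]
tcp_rot: [0.004, 0.721, 0.693, 0.003]
wrist_force: [-0.4, -0.6, -2.0]
opening: 0.678
grasp_force: 54.9
shift [-0.009   0.1818  0.0561] norm 0.1905 turn [ 0.0099  0.0027 -0.0541] | pos [ 0.4973 -0.108   0.2943] yaw 1.532 j6 -0.25 t 17.32
```

```bash
python3 -m inch '-0.002 0.045 0 0 0 0 0.3;-0.002 0.045 0 0 0 0 0.3;-0.002 0.045 0 0 0 0 0.3;-0.003 0.046 0 0.009 0.002 -0.054 0.3;0 0 0.03 0 0 0 0.3;0 0 0.025 0 0 0 0.3;0 0 0 0 0 0 0.3;0 0 0 0 0 0 0.3;0 0 0 0 0 0 0.3'; python3 -c "
from h import *
go([.6792,-.1242,.208],1.586)"
```

```text
t: 18.45
position: [0.6767, -0.1238, 0.2357]
tcp_rot: [-0.003, 0.702, 0.712, -0.002]
wrist_force: [-0.1, 0.5, -1.1]
opening: 0.68
grasp_force: 54.8
shift [-0.0005  0.0027  0.0276] norm 0.0278 turn [-0.0061 -0.0016 -0.0003] | pos [ 0.6767 -0.1238  0.2357] yaw 1.586 j6 -0.25 t 18.45
```

```bash
python3 -m inch '0 0.0025 0.01 -0.005 0 0 0.3;0 0 0.01 0 0 0 0.3;0 0 0.005 0 0 0 0.3;0 0 0.003 0 0 0 0.3;0 0 0 0 0 0 0.3;0 0 0 0 0 0 0.3'; python3 -c "
from h import *
go([.6792,-.1242,.208],1.586)"
```

```text
t: 19.2
position: [0.6788, -0.1243, 0.2083]
tcp_rot: [-0.001, 0.702, 0.712, -0.001]
wrist_force: [-7.5, -1.7, 11.8]
opening: 0.683
grasp_force: 56.2
shift [0.0001 0.0004 0.0003] norm 0.0005 turn [-0.0026 -0.0005 -0.0009] | pos [ 0.6788 -0.1243  0.2083] yaw 1.585 j6 -0.25 t 19.2
```

```bash
python3 -m inch '0 0 0 0 0 0 1;0 0 0 0 0 0 1;0 0 0 0 0 0 1;0 0 -0.03 0 0 0 1;0 0 -0.05 0 0 0 1;0 0 -0.04 0 0 0 1;0 0 0 0 0 0 1;0 0 0 0 0 0 1'; cat >>h.py <<'E'
def stack(n):
    p,X,K,P=shot('wrist'); print(ridge(X,(.679,-.124),.044+.0085*n))
    for r in roofs(p,X,.03): 
        if r[4]>1000: print('roof',np.round(r[0],4),round(r[1],3),round(r[2],4),round(r[3],4),r[4])
E
python3 -c "
from h import *
stack(1); go([.476,-.205,.32],np.pi/2+.344)"
```

```text
t: 20.2
position: [0.6792, -0.1238, 0.3243]
tcp_rot: [-0.003, 0.702, 0.712, -0.001]
wrist_force: [-0.4, 0.5, -0.7]
opening: 0.994
grasp_force: 0.0
{'n': 3761, 'y': np.float64(-0.12409711759140993), 'yaw': np.float64(0.01634327830996586), 'top': np.float64(0.052294746913922344), 'xmid': np.float64(0.6786457873281002), 'len': np.float64(0.05827158752755779)}
roof [ 0.6785 -0.1241] 0.017 0.0523 0.0574 4110
shift [-0.0782 -0.2043  0.0047] norm 0.2188 turn [-0.0065 -0.0043 -0.3289] | pos [ 0.6791 -0.1237  0.3235] yaw 1.586 j6 -0.25 t 20.25
```

```bash
python3 -m inch '-0.0195 -0.051 0 0 0 0 1;-0.0195 -0.051 0 0 0 0 1;-0.0195 -0.051 0 0 0 0 1;-0.0195 -0.051 0.004 0 0 0 1;0 0 0 -0.006 -0.004 -0.164 1;0 0 0 0 0 -0.164 1;0 0 0 0 0 0 1;0 0 0 0 0 0 1;0 0 0 0 0 0 1'; python3 -c "
from h import *
pick()"
```

```text
t: 21.38
position: [0.4765, -0.2048, 0.3219]
tcp_rot: [0.001, 0.577, 0.817, 0.0]
wrist_force: [0.2, -0.3, 0.3]
opening: 1.0
grasp_force: 0.0
[ 0.4752 -0.2054] 0.343 0.0358 0.0568 4889
shift [ 1.00e-04 -1.60e-03  1.32e-01] norm 0.132 turn [ 0.0015  0.0015 -0.0007] | pos [ 0.4765 -0.2048  0.322 ] yaw 1.913 j6 -0.82 t 21.43
```

```bash
python3 -m inch '0 -0.001 0.045 0 0 0 1;0 0 0.045 0 0 0 1;0 0 0.041 0 0 0 1;0 0 0 0 0 0 1;0 0 0 0 0 0 0.3;0 0 0 0 0 0 0.3;0 0 0 0 0 0 0.3;0 0 0 0 0 0 0.3;0 0 0 0 0 0 0.3' 50;python3 -m inch '0 0 -0.05 0 0 0 0.3;0 0 -0.05 0 0 0 0.3;0 0 0 0 0 0.164 0.3;0 0 0 0 0 0.164 0.3;0 0 0 0 0 0 0.3;0 0 0 0 0 0 0.3'; python3 -c "
from h import *
go([.6788,-.1242,.25],1.586)"
```

```text
t: 22.55
position: [0.4767, -0.2058, 0.1942]
tcp_rot: [0.004, 0.576, 0.817, 0.001]
wrist_force: [-0.6, 0.8, 7.9]
opening: 0.682
grasp_force: 53.2
t: 23.3
position: [0.4755, -0.2052, 0.2916]
tcp_rot: [0.001, 0.701, 0.713, 0.001]
wrist_force: [-0.1, 0.7, -1.7]
opening: 0.682
grasp_force: 54.7
shift [0.0774 0.2046 0.0421] norm 0.2227 turn [0.0028 0.0014 0.0029] | pos [ 0.4755 -0.2052  0.2916] yaw 1.589 j6 -0.5 t 23.3
```

```bash
python3 -m inch '0.0193 0.051 0 0 0 0 0.3;0.0193 0.051 0 0 0 0 0.3;0.0193 0.051 0 0 0 0 0.3;0.0193 0.051 0 0 0 0.003 0.3;0 0 0.02 0 0 0 0.3;0 0 0.02 0 0 0 0.3;0 0 0 0 0 0 0.3;0 0 0 0 0 0 0.3;0 0 0 0 0 0 0.3'; python3 -c "
from h import *
go([.6788,-.1242,.219],1.586)"
```

```text
t: 24.42
position: [0.6783, -0.1255, 0.2534]
tcp_rot: [0.002, 0.703, 0.711, 0.001]
wrist_force: [0.2, 0.5, -0.2]
opening: 0.673
grasp_force: 54.7
shift [0.0013 0.0003 0.0344] norm 0.0344 turn [ 0.0047  0.0017 -0.0036] | pos [ 0.6783 -0.1255  0.2534] yaw 1.582 j6 -0.25 t 24.43
```

```bash
python3 -m inch '0.001 0 0.012 0.004 0.001 -0.003 0.3;0 0 0.01 0 0 0 0.3;0 0 0.007 0 0 0 0.3;0 0 0.004 0 0 0 0.3;0 0 0 0 0 0 0.3;0 0 0 0 0 0 0.3'; python3 -c "
from h import *
go([.6788,-.1242,.219],1.586)"
```

```text
t: 25.18
position: [0.6787, -0.1248, 0.2199]
tcp_rot: [0.001, 0.702, 0.712, -0.001]
wrist_force: [-1.3, -5.1, 6.0]
opening: 0.678
grasp_force: 56.1
shift [0.0006 0.0001 0.0009] norm 0.0011 turn [ 0.0004  0.002  -0.001 ] | pos [ 0.6787 -0.1248  0.2199] yaw 1.585 j6 -0.25 t 25.18
```

```bash
python3 -m inch '0 0 0.001 0 0 0 0.3;0 0 0 0 0 0 0.3;0 0 0 0 0 0 1;0 0 0 0 0 0 1;0 0 0 0 0 0 1;0 0 -0.03 0 0 0 1;0 0 -0.05 0 0 0 1;0 0 -0.04 0 0 0 1;0 0 0 0 0 0 1;0 0 0 0 0 0 1'; python3 -c "
from h import *
stack(2); go([.49,.0666,.32],np.pi/2+.202)
p,X,K,P=shot('top')
for r in roofs(p,X): print(np.round(r[0],4),r[1:5])"
```

```text
t: 26.42
position: [0.6786, -0.1239, 0.3364]
tcp_rot: [-0.001, 0.702, 0.712, -0.001]
wrist_force: [0.5, -0.9, 0.7]
opening: 1.002
grasp_force: 0.0
{'n': 3661, 'y': np.float64(-0.12407665082592088), 'yaw': np.float64(0.015854754633575975), 'top': np.float64(0.0607778295280292), 'xmid': np.float64(0.678886439470475), 'len': np.float64(0.05832697426744715)}
roof [ 0.6788 -0.1241] 0.017 0.0608 0.0573 5243
shift [ 0.1933 -0.1856  0.0165] norm 0.2685 turn [-0.0047 -0.0012 -0.1869] | pos [ 0.6785 -0.1239  0.3355] yaw 1.586 j6 -0.25 t 26.48
[0.9481 0.0785] (np.float64(-1.5143173798967937), np.float64(0.02209607530530717), np.float64(0.0972229596760277), np.int32(660))
[0.4971 0.1493] (np.float64(-0.3685918875864047), np.float64(0.03581357596639168), np.float64(0.05527350782358044), np.int32(744))
[0.4871 0.0627] (np.float64(0.20137294328451816), np.float64(0.036129278595895604), np.float64(0.055902980503902744), np.int32(658))
```

```bash
python3 -m inch '0 -0.06 -0.01 0 0 0 1;0 -0.06 0 0 0 0 1;0.048 -0.033 0 0 0 0 1;0.048 -0.033 0 0 0 0 1;0.048 0 0.013 0 0 0 1;0.049 0 0.013 0 0 0 1;0 0 0 -0.005 -0.001 -0.187 1;0 0 0 0 0 0 1;0 0 0 0 0 0 1;0 0 0 0 0 0 1'; python3 -c "
from h import *
pick()"
```

```text
t: 27.78
position: [0.4898, 0.0656, 0.3219]
tcp_rot: [0.001, 0.633, 0.774, 0.001]
wrist_force: [-0.5, 0.2, -0.1]
opening: 1.0
grasp_force: 0.0
[0.4903 0.0666] 0.204 0.0358 0.0568 4879
[0.4998 0.153 ] -0.367 0.0359 0.0567 6121
shift [0.001  0.0002 0.1319] norm 0.1319 turn [ 0.0032  0.0013 -0.0041] | pos [0.4898 0.0656 0.3219] yaw 1.77 j6 -0.14 t 27.82
```

```bash
python3 -m inch '0.001 0 0.045 0 0 -0.004 1;0 0 0.045 0 0 0 1;0 0 0.041 0 0 0 1;0 0 0 0 0 0 1;0 0 0 0 0 0 0.3;0 0 0 0 0 0 0.3;0 0 0 0 0 0 0.3;0 0 0 0 0 0 0.3;0 0 0 0 0 0 0.3' 50;python3 -m inch '0 0 -0.05 0 0 0 0.3;0 0 -0.05 0 0 0 0.3;0 0 0 0 0 0.187 0.3;-0.048 0 0 0 0 0 0.3;-0.048 0 0 0 0 0 0.3;-0.048 0 0 0 0 0 0.3;-0.048 0 0 0 0 0 0.3;0 0 0 0 0 0 0.3;0 0 0 0 0 0 0.3'; python3 -c "
from h import *
go([.6788,-.1242,.26],1.586)"
```

```text
t: 28.95
position: [0.4911, 0.0671, 0.1937]
tcp_rot: [0.004, 0.631, 0.776, 0.003]
wrist_force: [1.0, -0.3, 7.4]
opening: 0.675
grasp_force: 53.3
t: 30.08
position: [0.4933, -0.1247, 0.2916]
tcp_rot: [0.002, 0.701, 0.714, 0.001]
wrist_force: [0.1, -0.1, -1.7]
opening: 0.678
grasp_force: 54.8
shift [-0.0029  0.1854  0.0324] norm 0.1882 turn [0.0041 0.0005 0.0034] | pos [ 0.4933 -0.1247  0.2916] yaw 1.589 j6 -0.34 t 30.07
```

```bash
python3 -m inch '-0.001 0.046 0 0 0 0 0.3;0 0.046 0 0 0 0 0.3;0 0.046 0 0 0 0 0.3;0 0.047 0 0.004 0 0.003 0.3;0 0 0.02 0 0 0 0.3;0 0 0.012 0 0 0 0.3;0 0 0 0 0 0 0.3;0 0 0 0 0 0 0.3;0 0 0 0 0 0 0.3'; python3 -c "
from h import *
go([.6788,-.1242,.2275],1.586)"
```

```text
t: 31.2
position: [0.6781, -0.1225, 0.2613]
tcp_rot: [0.001, 0.702, 0.713, 0.0]
wrist_force: [0.1, -0.3, -1.3]
opening: 0.674
grasp_force: 54.8
shift [-0.0017  0.0006  0.0338] norm 0.0338 turn [0.0015 0.0012 0.0006] | pos [ 0.6781 -0.1225  0.2613] yaw 1.587 j6 -0.25 t 31.2
```

```bash
python3 -m inch '-0.0015 0.0005 0.012 0 0 0 0.3;0 0 0.01 0 0 0 0.3;0 0 0.007 0 0 0 0.3;0 0 0.004 0 0 0 0.3;0 0 0.001 0 0 0 0.3;0 0 0 0 0 0 0.3'; python3 -c "
from h import *
go([.6788,-.1242,.2275],1.586)"
```

```text
t: 31.95
position: [0.6787, -0.1241, 0.2276]
tcp_rot: [0.0, 0.702, 0.713, -0.001]
wrist_force: [-6.0, 0.7, 8.6]
opening: 0.679
grasp_force: 57.0
shift [-0.0001  0.0001  0.0001] norm 0.0002 turn [-0.0004  0.0012  0.0005] | pos [ 0.6787 -0.1241  0.2276] yaw 1.587 j6 -0.25 t 31.95
```

```bash
python3 -m inch '0 0 0 0 0 0 1;0 0 0 0 0 0 1;0 0 0 0 0 0 1;0 0 -0.03 0 0 0 1;0 0 -0.05 0 0 0 1;0 0 -0.035 0 0 0 1;0 0 0 0 0 0 1;0 0 0 0 0 0 1'; python3 -c "
from h import *
stack(3); go([.4998,.153,.32],np.pi/2-.367)"
```

```text
t: 32.95
position: [0.6788, -0.1238, 0.3393]
tcp_rot: [-0.001, 0.701, 0.713, -0.001]
wrist_force: [0.4, -0.5, 0.2]
opening: 0.997
grasp_force: 0.0
{'n': 3814, 'y': np.float64(-0.12408986877151901), 'yaw': np.float64(0.015717250271151232), 'top': np.float64(0.06924299623696747), 'xmid': np.float64(0.6788220875753963), 'len': np.float64(0.05833053082287698)}
roof [ 0.6788 -0.1241] 0.016 0.0692 0.0574 5575
shift [ 0.2796 -0.1744  0.0192] norm 0.3301 turn [-0.0036  0.0006  0.383 ] | pos [ 0.6787 -0.1238  0.3386] yaw 1.587 j6 -0.25 t 33.0
```

```bash
python3 -m inch '0 -0.06 0 0 0 0 1;0 -0.06 0 0 0 0 1;0.055 -0.027 0 0 0 0 1;0.055 -0.027 0 0 0 0 1;0.056 0 0.009 0 0 0 1;0.056 0 0.01 0 0 0 1;0.057 0 0 0 0 0 1;0 0 0 -0.003 0 0.185 1;0 0 0 0 0 0.185 1;0 0 0 0 0 0 1'; python3 -m inch '0 0 0 0 0 0 1;0 0 0 0 0 0 1';  python3 -c "
from h import *
pick()"
```

```text
t: 34.25
position: [0.5002, 0.1525, 0.3201]
tcp_rot: [0.001, 0.82, 0.572, -0.001]
wrist_force: [-0.0, 1.2, -0.2]
opening: 1.0
grasp_force: 0.0
t: 34.5
position: [0.5004, 0.1522, 0.3213]
tcp_rot: [0.001, 0.82, 0.572, 0.0]
wrist_force: [-0.8, -0.1, -0.0]
opening: 0.999
grasp_force: 0.0
[0.5    0.1528] -0.367 0.0358 0.0567 4846
shift [ 0.0004 -0.0009  0.1315] norm 0.1315 turn [0.0024 0.0001 0.0141] | pos [0.5004 0.1522 0.3215] yaw 1.218 j6 0.58 t 34.55
```

```bash
python3 -m inch '0 -0.001 0.045 0 0 0.014 1;0 0 0.045 0 0 0 1;0 0 0.041 0 0 0 1;0 0 0 0 0 0 1;0 0 0 0 0 0 0.3;0 0 0 0 0 0 0.3;0 0 0 0 0 0 0.3;0 0 0 0 0 0 0.3;0 0 0 0 0 0 0.3' 50;python3 -m inch '0 0 -0.05 0 0 0 0.3;0 0 -0.055 0 0 0 0.3;0 0 0 0 0 -0.187 0.3;0 0 0 0 0 -0.187 0.3;-0.055 0 0 0 0 0 0.3;-0.055 0 0 0 0 0 0.3;-0.055 0 0 0 0 0 0.3;-0.055 0 0 0 0 0 0.3;-0.055 0 0 0 0 0 0.3;0 0 0 0 0 0 0.3'; python3 -c "
from h import *
go([.6788,-.1242,.27],1.586)"
```

```text
t: 35.67
position: [0.5008, 0.1527, 0.1935]
tcp_rot: [0.002, 0.825, 0.566, 0.003]
wrist_force: [0.5, 0.2, 7.2]
opening: 0.679
grasp_force: 53.4
t: 36.92
position: [0.5008, -0.1254, 0.2968]
tcp_rot: [0.002, 0.707, 0.708, 0.001]
wrist_force: [-0.3, 1.1, -0.3]
opening: 0.679
grasp_force: 54.8
shift [0.0011 0.1779 0.0275] norm 0.18 turn [ 0.0038  0.002  -0.014 ] | pos [ 0.5008 -0.1254  0.2968] yaw 1.572 j6 -0.32 t 36.92
```

Seat TCP ≈ 0.1935−0.036+0.078 = 0.2355.

```bash
python3 -m inch '0 0.045 0 0 0 0 0.3;0 0.045 0 0 0 0 0.3;0 0.045 0 0 0 0 0.3;0 0.043 0 0.004 0.001 -0.014 0.3;0 0 0.015 0 0 0 0.3;0 0 0.012 0 0 0 0.3;0 0 0 0 0 0 0.3;0 0 0 0 0 0 0.3;0 0 0 0 0 0 0.3'; python3 -c "
from h import *
go([.6788,-.1242,.2355],1.586)"
```

```text
t: 38.05
position: [0.6789, -0.1213, 0.2706]
tcp_rot: [0.0, 0.7, 0.714, -0.0]
wrist_force: [0.1, -0.1, -1.1]
opening: 0.68
grasp_force: 54.8
shift [-0.0029 -0.0002  0.0351] norm 0.0352 turn [0.0001 0.0004 0.0045] | pos [ 0.6789 -0.1213  0.2706] yaw 1.591 j6 -0.25 t 38.05
```

```bash
python3 -m inch '-0.003 0 0.012 0 0 0.004 0.3;0 0 0.01 0 0 0 0.3;0 0 0.008 0 0 0 0.3;0 0 0.004 0 0 0 0.3;0 0 0.001 0 0 0 0.3;0 0 0 0 0 0 0.3'; python3 -c "
from h import *
go([.6788,-.1242,.2355],1.586)"
```

```text
t: 38.8
position: [0.6792, -0.1239, 0.236]
tcp_rot: [-0.0, 0.701, 0.713, -0.0]
wrist_force: [-6.1, 1.7, 7.0]
opening: 0.678
grasp_force: 56.9
shift [-0.0003 -0.0004  0.0005] norm 0.0007 turn [-0.0011 -0.0003  0.0014] | pos [ 0.6792 -0.1239  0.236 ] yaw 1.587 j6 -0.25 t 38.8
```

```bash
python3 -m inch '0 0 0 0 0 0 1;0 0 0 0 0 0 1;0 0 0 0 0 0 1;0 0 -0.03 0 0 0 1;0 0 -0.05 0 0 0 1;0 0 -0.05 0 0 0 1;0 0 -0.03 0 0 0 1;0 0 0 0 0 0 1;0 0 0 0 0 0 1'; python3 -c "
from h import *
stack(4)
p,X,K,P=shot('wrist','w6.png'); print(handle(X,np.array([.677,-.004]),.096))
go([.677,-.0048,.42],3.126)"
```

```text
t: 39.92
position: [0.6794, -0.1243, 0.3924]
tcp_rot: [-0.002, 0.701, 0.713, -0.001]
wrist_force: [0.0, -0.2, 0.1]
opening: 1.0
grasp_force: 0.0
{'n': 2834, 'y': np.float64(-0.12411313673878102), 'yaw': np.float64(0.016418901381745177), 'top': np.float64(0.077772422734898), 'xmid': np.float64(0.6791962379797146), 'len': np.float64(0.058385954211106705)}
roof [ 0.6791 -0.1242] 0.016 0.0777 0.0572 4206
((array([ 0.67743323, -0.00968411]), 89.63864135742188, 7.522672176361084, np.float64(0.016127227631192564)), np.float64(0.15673383876617153), np.int64(2474))
shift [ 0.1195 -0.0007 -0.0281] norm 0.1228 turn [-0.0034 -0.0049 -1.5393] | pos [ 0.6794 -0.1243  0.3917] yaw 1.587 j6 -0.25 t 40.02
```

View pics/w6.png

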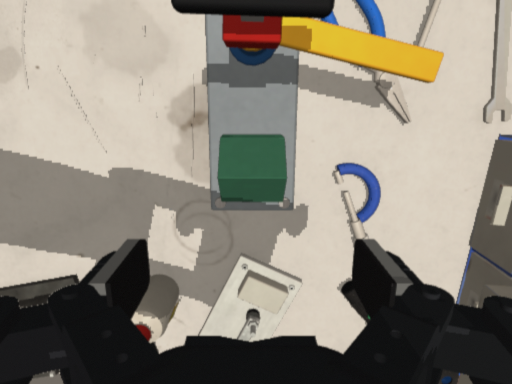

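Four brackets are nested at (252,167), the keeper (365,48) is clear, and the handle is on the shaft (252,20). Go regrip the handle.

```bash
python3 -m inch '0.06 0 0 -0.003 -0.005 0 1;0.0595 0 0 0 0 0 1;0 0 0 0 0 -0.185 1;0 0 0 0 0 -0.185 1;0 0 0 0 0 -0.185 1;0 0 0 0 0 -0.185 1;0 0 0 0 0 -0.185 1;0 0 0 0 0 -0.185 1;0 0 0 0 0 -0.185 1;0 0 0 0 0 -0.185 1'; python3 -m inch '0 0 0 0 0 -0.07 1;0 0 0 0 0 0 1;0 0 0 0 0 0 1'; python3 -c "
from h import *
p,X,K,P=shot('wrist'); print(handle(X,np.array([.677,-.004]),.096))
go([.677,-.0048,.311],3.14)"
```

```text
t: 41.28
position: [0.6775, -0.0048, 0.3922]
tcp_rot: [-0.001, 0.034, 0.999, -0.002]
wrist_force: [0.2, 0.8, 0.3]
opening: 1.0
grasp_force: 0.0
t: 41.65
position: [0.6775, -0.0048, 0.3931]
tcp_rot: [0.0, 0.003, 1.0, -0.002]
wrist_force: [0.3, -0.6, -0.6]
opening: 1.001
grasp_force: 0.0
((array([ 0.67701886, -0.00335236]), 89.1283950805664, 15.498040199279785, np.float64(-0.013306084912416694)), np.float64(0.15745909658506552), np.int64(3285))
shift [0.0006 0.0004 0.0824] norm 0.0824 turn [-0.0049  0.0006 -0.0044] | pos [ 0.6775 -0.0048  0.3934] yaw 3.136 j6 -1.63 t 41.7
```

```bash
python3 -m inch '0 0.001 0.04 -0.005 0 0.006 1;0 0 0.042 0 0 0 1;0 0 0 0 0 0 1;0 0 0 0 0 0 -1;0 0 0 0 0 0 -1;0 0 0 0 0 0 -1;0 0 0 0 0 0 -1;0 0 0 0 0 0 -1;0 0 0 0 0 0 -1' 60;  python3 -c "
from h import *
go([.677,-.0048,.311],3.126)"
```

```text
t: 42.82
position: [0.6777, -0.0043, 0.3131]
tcp_rot: [0.002, 0.006, 1.0, -0.0]
wrist_force: [-1.3, -3.1, 5.6]
opening: 0.17
grasp_force: 61.3
shift [ 0.0007 -0.0005  0.0021] norm 0.0022 turn [-0.0006  0.0031  0.0043] | pos [ 0.6777 -0.0043  0.3131] yaw 3.13 j6 -1.62 t 42.83
```

```bash
python3 -m inch '0 0 0 0 0 0.1 -1;0 0 0 0 0 0.16 -1;0 0 0 0 0 0.16 -1;0 0 0 0 0 0.16 -1;0 0 0 0 0 0.16 -1;0 0 0 0 0 0.16 -1;0 0 0 0 0 0.16 -1;0 0 0 0 0 0.16 -1;0 0 0 0 0 0.16 -1;0 0 0 0 0 0.1 -1'; python3 -m inch '0 0 0 0 0 0.08 -1;0 0 0 0 0 0.06 -1;0 0 0 0 0 0 -1;0 0 0 0 0 0 -1';  python3 -c "
from h import *
go([.677,-.0043,.313],1.587);print(manip.state()['moment'])"
```

```text
t: 44.08
position: [0.6777, -0.0048, 0.313]
tcp_rot: [0.002, 0.68, 0.733, 0.0]
wrist_force: [-0.5, -5.7, 3.8]
opening: 0.173
grasp_force: 61.2
t: 44.58
position: [0.6777, -0.0049, 0.313]
tcp_rot: [0.002, 0.728, 0.685, 0.001]
wrist_force: [-0.6, -5.6, 3.9]
opening: 0.171
grasp_force: 61.2
shift [ 0.0005 -0.0008  0.    ] norm 0.0009 turn [ 0.0034  0.0019 -0.0773] | pos [ 0.6777 -0.0049  0.313 ] yaw 1.51 j6 -0.0 t 44.58
[-1.09096975 -0.01693315  0.00230953]
```

```bash
python3 -m inch '0 0 0 0 0 0.05 -1;0 0 0 0 0 0.05 -1;0 0 0 0 0 0 -1;0 0 0 0 0 0 -1';  python3 -c "
from h import *
go([.677,-.0043,.313],1.587);print(manip.state()['moment'])"; python3 -m inch '0 0 0 0 0 0.04 -1;0 0 0 0 0 0.03 -1;0 0 0 0 0 0 -1;0 0 0 0 0 0 -1';  python3 -c "
from h import *
go([.677,-.0043,.313],1.587);print(manip.state()['moment'])"
```

```text
t: 45.08
position: [0.6776, -0.005, 0.313]
tcp_rot: [0.002, 0.762, 0.648, 0.0]
wrist_force: [-2.2, -6.3, 6.3]
opening: 0.169
grasp_force: 61.3
shift [ 0.0006 -0.0007 -0.    ] norm 0.001 turn [ 0.0029  0.0022 -0.1774] | pos [ 0.6776 -0.005   0.313 ] yaw 1.41 j6 0.1 t 45.08
[-1.24185414  0.22060991  0.11229144]
t: 45.58
position: [0.6775, -0.0052, 0.313]
tcp_rot: [0.002, 0.784, 0.621, -0.0]
wrist_force: [-3.2, -6.8, 5.8]
opening: 0.175
grasp_force: 61.4
shift [ 0.0008 -0.0006 -0.    ] norm 0.001 turn [ 0.002   0.0026 -0.2473] | pos [ 0.6775 -0.0052  0.313 ] yaw 1.34 j6 0.17 t 45.58
[-1.39588398  0.52359867  0.2742748 ]
```

```bash
python3 -m inch '0 0 0 0 0 -0.1 -1;0 0 0 0 0 -0.1 -1;0 0 0 0 0 0 -1;0 0 0 0 0 0 -1';  python3 - <<'E'
from h import *
print(manip.state()['moment'],manip.state()['wrist_force'])
go([.677,-.0043,.313],1.587)
for c in('side','top'):
    p,X,K,P=shot(c,c+'9.png')
    h=cv2.cvtColor(p,cv2.COLOR_RGB2HSV)
    y=(h[...,0]>15)&(h[...,0]<32)&(h[...,1]>150)&(X[...,2]>.092)&(X[...,2]<.1)&(np.linalg.norm(X[...,:2]-[.677,-.07],axis=-1)<.1)&(X[...,1]<-.035)
    q=X[y]
    if len(q)>20: print(c,len(q),rect(q),q[:,:2].mean(0))
s=cv2.imread('pics/side9.png')[120:300,120:360]; cv2.imwrite('pics/s9.png',cv2.resize(s,None,fx=3,fy=3))
E
```

```text
t: 46.08
position: [0.6777, -0.0045, 0.313]
tcp_rot: [0.002, 0.718, 0.696, 0.001]
wrist_force: [0.6, -4.4, 4.6]
opening: 0.167
grasp_force: 61.3
[-0.8447526  -0.05690846  0.12554758] [ 0.62414634 -4.38991086  4.6096772 ]
shift [ 0.0001 -0.0007 -0.    ] norm 0.0007 turn [ 0.0034  0.0011 -0.0482] | pos [ 0.6777 -0.0045  0.313 ] yaw 1.539 j6 -0.03 t 46.08
side 228 (array([ 0.67777216, -0.08973848]), 106.26094055175781, 21.046741485595703, np.float64(-1.5582641575355534)) [ 0.67664351 -0.09296205]
top 513 (array([ 0.67586951, -0.10116493]), 96.12258911132812, 22.990671157836914, np.float64(-1.5522204390546737)) [ 0.67543371 -0.10143357]
```

View pics/s9.png

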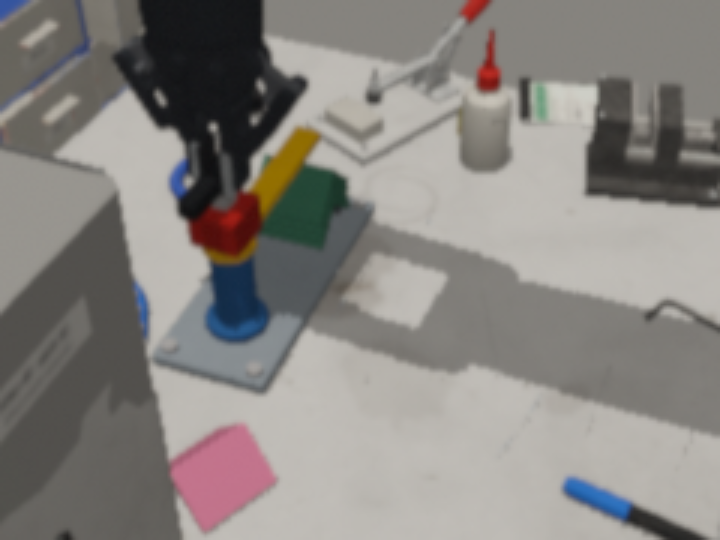

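The arm lies over the stack (crop 285,170), keeper at its stop, and the handle is still on. Lift it off.

```bash
python3 -m inch '0 0 -0.005 0 0 0 -1;0 0 -0.008 0 0 0 -1;0 0 -0.012 0 0 0 -1;0 0 -0.02 0 0 0 -1;0 0 -0.03 0 0 0 -1;0 0 -0.03 0 0 0 -1;0 0 0 0 0 0 -1;0 0 0 0 0 0 -1';  python3 -c "
from h import *
go([.487,-.03,.313],1.54);print(manip.state()['moment'])
p,X,K,P=shot('side')
h=cv2.cvtColor(p,cv2.COLOR_RGB2HSV)
y=(h[...,0]>15)&(h[...,0]<32)&(h[...,1]>150)&(X[...,2]>.092)&(X[...,2]<.1)&(np.linalg.norm(X[...,:2]-[.677,-.07],axis=-1)<.1)&(X[...,1]<-.035)
print(rect(X[y]))"
```

```text
t: 47.18
position: [0.6774, -0.0037, 0.4162]
tcp_rot: [-0.0, 0.717, 0.697, 0.0]
wrist_force: [-0.1, 0.1, -2.9]
opening: 0.172
grasp_force: 60.3
shift [-0.032  -0.1896  0.103 ] norm 0.2182 turn [ 0.0005 -0.0005  0.0013] | pos [ 0.6774 -0.0037  0.4162] yaw 1.541 j6 -0.03 t 47.17
[-1.47873929e-02  3.72615917e-02 -5.75434932e-05]
(array([ 0.6779046 , -0.08964848]), 109.51374053955078, 21.147192001342773, np.float64(-1.5511350094957632))
```

```bash
python3 -m inch '-0.008 -0.047 0 0 0 0 -1;-0.008 -0.047 0 0 0 0 -1;-0.008 -0.047 0 0 0 0 -1;-0.008 -0.047 0 0 0 0 -1;0 0 0.05 0 0 0 -1;0 0 0.06 0 0 0 -1;0 0 0.06 0 0 0 -1;0 0 0 0 0 0 -1;0 0 0 0 0 0 -1;0 0 0 0 0 0 -1';  python3 -c "
from h import *
go([.487,-.036,.217],1.54)"
```

```text
t: 48.48
position: [0.4897, -0.0304, 0.2498]
tcp_rot: [0.003, 0.718, 0.696, 0.002]
wrist_force: [1.0, 0.0, -2.1]
opening: 0.175
grasp_force: 60.5
shift [-0.0057 -0.0028  0.0328] norm 0.0334 turn [0.0068 0.0004 0.0008] | pos [ 0.4897 -0.0304  0.2498] yaw 1.541 j6 -0.11 t 48.48
```

```bash
python3 -m inch '0 0 0.015 0.006 0 0 -1;0 0 0.01 0 0 0 -1;0 0 0.005 0 0 0 -1;0 0 0.003 0 0 0 -1;0 0 0.001 0 0 0 -1;0 0 0 0 0 0 -1;0 0 0 0 0 0 -1'
```

```text
t: 49.35
position: [0.489, -0.0302, 0.2171]
tcp_rot: [-0.002, 0.718, 0.697, -0.002]
wrist_force: [-21.1, 3.2, 36.5]
opening: 0.172
grasp_force: 66.2
```

```bash
python3 -m inch '0 0 -0.0015 0 0 0 -1;0 0 0 0 0 0 -1;0 0 0 0 0 0 0;0 0 0 0 0 0 0.5;0 0 0 0 0 0 0.8;0 0 0 0 0 0 1;0 0 -0.02 0 0 0 1;0 0 -0.05 0 0 0 1;0 0 -0.06 0 0 0 1;0 0 -0.06 0 0 0 1'; python3 -m inch '0.05 0 0 0 0 0 1;0.05 0 0 0 0 0 1;0.05 0 0 0 0 0 1;0 0 0 0 0 0 1;0 0 0 0 0 0 1'; python3 - <<'E'
from h import *
print(manip.state()['t'],manip.state()['position'],manip.state()['wrist_force'])
p,X,K,P=shot('top','t10.png')
print(handle(X,np.array([.487,-.032])))
for r in roofs(p,X): print(np.round(r[0],4),r[1:5])
h=cv2.cvtColor(p,cv2.COLOR_RGB2HSV)
y=(h[...,0]>15)&(h[...,0]<32)&(h[...,1]>150)&(X[...,2]>.092)&(X[...,2]<.1)&(X[...,1]<-.035)&(np.linalg.norm(X[...,:2]-[.677,-.07],axis=-1)<.1)
print(rect(X[y]))
p,X,K,P=shot('side','s10.png');print(handle(X,np.array([.487,-.032])))
a=cv2.imread('pics/t10.png')[90:280,130:400];b=cv2.imread('pics/s10.png')[110:300,120:390];cv2.imwrite('pics/f.png',cv2.resize(np.hstack([a,b]),None,fx=1.45,fy=1.45))
E
```

```text
t: 50.6
position: [0.4893, -0.0303, 0.4059]
tcp_rot: [-0.002, 0.718, 0.696, -0.002]
wrist_force: [1.2, -0.5, -0.1]
opening: 0.996
grasp_force: 0.0
t: 51.22
position: [0.4941, 0.1194, 0.404]
tcp_rot: [-0.002, 0.718, 0.697, -0.002]
wrist_force: [0.4, -0.3, 0.5]
opening: 1.001
grasp_force: 0.0
51.225 [0.49414657 0.11935857 0.40401245] [ 0.43265698 -0.25387071  0.49965096]
((array([ 0.48548758, -0.03165125]), 89.6903076171875, 16.424358367919922, np.float64(1.5416584149922308)), np.float64(0.0616000247948571), np.int64(368))
[0.9482 0.079 ] (np.float64(1.567423653719005), np.float64(0.022801732787268297), np.float64(0.09748050945979211), np.int32(661))
[ 0.6612 -0.1281] (np.float64(-0.005713688273764728), np.float64(0.0769741568891528), np.float64(0.030643248815351347), np.int32(459))
(array([ 0.67589093, -0.09219995]), 114.27042388916016, 22.915952682495117, np.float64(-1.5522295978321101))
((array([ 0.48850159, -0.02740784]), 88.4397964477539, 16.297758102416992, np.float64(1.5439555245904786)), np.float64(0.060786268456257564), np.int64(261))
```

View pics/f.png

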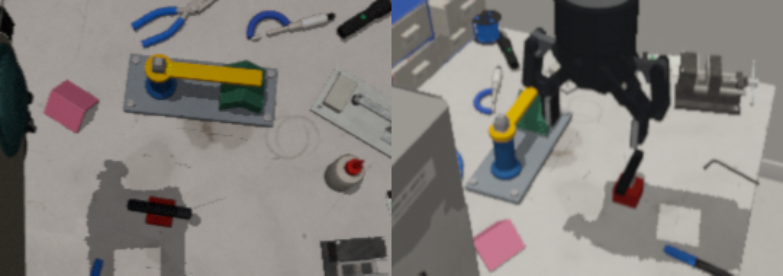

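The handle stands upright on the bench (160,210), the keeper is over the stack (205,73), the bottle is upright (345,172), and the robot is clear. Top-camera heights match a bar top of about 62 mm.

```bash
python3 -c "
from plant import manip
print(manip.close_job())"
```

```text
the job is handed in; nothing more can be done
None
```

The job is handed in at about 51 s; the hand-in gave no verdict, but my last camera checks showed all four brackets nested on the saddle, the keeper back at its stop over them, the handle upright on the bench, and the oil bottle still standing.

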